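# Find and mark the balance point of a sampling bar on a knife edge

### The arm

A 7-joint arm with a two-finger parallel gripper is mounted at the origin on a cart in front of the work surface, level with it; the furniture and walls round the work are solid. World frame = base frame: x ahead of the robot, y to its left, z up, the work surface at z = 0. Lengths are in m, angles in rad, forces in N, time in s.
With the tool pointing down it reaches from about 0.425 to 0.875 m from the base axis. Payload 4.7 kg.
Tool frame: the origin (TCP) lies at the very end of the fingers, on their centre line; the grasp point (between the pads) lies behind it (ctrl.tcp_to_grasp is the z of the grasp point in the tool frame, in m); z points along the fingers, y is the line along which they close (so a half turn about z gives the same grasp; the last joint's range is limited). The gripper opens to 87 mm and grips with 3 to 60 N. Pads are 19 mm wide; open, the fingers measure 117 mm over their backs; the gripper's body (75 mm by 190 mm) begins 51 mm behind the grasp point.
Start: joints at [1.13, 0.321, -0.07, 1.45, 0.023, 1.371, -0.057], TCP at [0.286, -0.584, 0.187] pointing down, gripper open.
Joint ranges: [-2.86, 2.86], [-0.3, 2.09], [-1.38, 1.24], [0.06, 2.45], [-1.56, 4.7], [0.09, 2.05], [-2.69, 2.69]. Speed limits (rad/s): [2.57, 2.57, 3.14, 3.14, 3.14, 3.14, 3.14].

### API

Orientations are given as a rotation vector (axis times angle).
In Python, from bench import ctrl gives the robot as it stands.
- The arm moves only by the tool step_arm, never from a script. Its argument "targets" is a list of rows, each a list of 7 numbers: the shift along the world's x, y, z in cm, then the turn, a rotation vector about the world's x, y, z in degrees, then the opening, from 0 (shut) to 1 (fully open). A call has exactly 5 rows; each row shifts and turns the commanded pose from where the row before left it; what a row does not reach is not made up. A row lasts 1/12 s, in which the tool goes at most 41.7 mm and 7.16 degrees, less where a joint would pass 70% of its speed; a pose out of reach is approached as far as the arm can. A call with a gripper value outside its range is refused whole. The fingers move at their own pace and stop on an object; "force" is the grip in N (left out, the last holds). Time passes only in rows, so rows that do not move let the fingers close, or fill a call up. It gives the time, the measured TCP pose, the force, the opening and the grip force at its end, in the units of the state.
- ctrl.get_state(): the state, without advancing time (a new reading comes with each control period).
- ctrl.get_image(name): name is "scene" or "top" or "wrist"; returns (picture, depth): 420x560x3 uint8, red, green, blue; 420x560 float32, m along the optical axis (not along the pixel's ray), 0 where there is no reading.
- ctrl.camera_params(name): a dict with "intrinsics" (3x3 intrinsics, pixels), "distortion" ([k1, k2, p1, p2, k3] as OpenCV has them; the pictures are not rectified), "rvec" (rotation vector, rad) and "tvec" (3), from world to camera coordinates, as OpenCV has them; the wrist camera has in their place "hand_eye" (4x4, takes a point from camera to tool coordinates, whose origin is the TCP and whose axes are the flange's). Camera axes: x right, y down, z forward; pixel columns grow to the right and rows downward; lengths in m; the calibration is good to about 2 mm. A picture is of the moment at which its call begins: read the wrist's pose just before it. camera_params takes no time and is no camera call.
- ctrl.close_job(): hands the job in; it is judged then, once.
The state is a dict: "time": time; "joint_positions": joint angles; "qd": joint speeds; "joint_torque": joint torques, N m; "position": TCP position; "tool_rot": TCP orientation; "ft_force": force on the tool from outside, world axes, zero at the start; "torque": the same for the moment, N m; "grip_width": opening from 0.0 (shut) to 1.0 (fully open); "grip_force": force on a finger pad.
Only numpy, scipy, OpenCV 4.12 (cv2) and the standard library are available. Lean on these libraries where they do the work, as an engineer would, in place of code of your own. Each camera call takes 0.05 s, during which the arm holds its last target. There are 200 camera calls.

### The job

The sampling bar lies tipped over on the knife edge of the balancing stand, and nobody knows where its balance point is. Without lifting it off the edge, slide it lengthwise until it stays level by itself with nothing touching it; then mark that point by setting the small white saddle clip over the bar right above the knife edge, and leave bar and clip balanced there. Be gentle: the edge chips if it is loaded with more than 7 N, of which the bar itself is 3 to 4 N, so grip lightly and do not press down; leave the other things on the table alone.

Things in the scene. Friction and masses are not known exactly. Their poses are not given: they have to be found in the camera images.
- stand: balancing stand, fixed; grey base plate 80 x 170 x 12 mm, origin at its underside's centre, y along the bar's sliding line, x along the knife edge, z up. At y = -62 and +62 mm two aluminium forks, 8 mm thick: floor 4 mm below the crest, so an unbalanced bar tips about 0.06 rad onto one of them; prongs 20 mm apart inside, 28 mm outside, top 72 mm above the table
- knife: steel knife edge of the stand , 36 mm long along x; its crest is a flat 5 mm wide along y, 60 mm above the table. Origin: centre of the crest, axes as the stand's. Its block below 41 mm height is 40 x 20 mm. It sits in a stiff sprung, damped pivot about x (gives at most 0.015 rad under the bar), so a balanced bar's rocking stills within a second
- crest (a point): centre of the knife edge's crest, axes as the stand's
- bar: loose aluminium bar 16 x 16 mm, 0.3 kg, 300 mm long; black head at y -138 to -184 mm, end cap to +159. Origin: middle of underside, y along it away from the head. Slug inside: centre of mass unseen, 15 to 50 mm from the origin to the head. Starts tipped to the stand's -y fork, must go to the stand's +y. Level only if that centre is within 2 mm of mid-crest, else tips to the heavy side
- clip: white saddle clip, loose, 20 g, standing on its legs: upside-down U, 26 (x) by 18 mm (y), leg gap 20 mm along x (2 mm to spare on each side of the bar), legs 10 mm long, plate at 10 to 14 mm, above it a grip fin 10 mm thick (x), 18 mm (y), up to 41 mm. Origin: centre under the leg ends, z up; set on the level bar its origin is 66 mm above the table, its y along the bar
- tube: bystander: centrifuge tube standing on its cap, 38 x 38 x 115 mm, origin at its underside
- dish: bystander: small petri dish, 55 mm across, 14 mm high, origin at its underside
- big_dish: bystander: large petri dish, 90 mm across, 17 mm high, origin at its underside
- pen: bystander: black felt pen lying on the table, 135 mm long (its y), 13 mm thick, origin at its underside
Not all that is in view belongs to the job. What is shaped like the stand but purple is not meant.

How it is judged:
On the way:
1. the bar lies level on the knife edge by itself, not touched by the fingers (angle between bar's own z axis and vertical below 0.025 rad and z of bar in the frame of crest between -0.003 and 0.003 m and contact force between the fingers and bar below 0.05 N and contact force between bar and knife above 1 N and linear speed of bar below 0.01 m/s), for 0.6 s.
At the end, for the whole second after the job is handed in: The bar lies at rest on the knife edge, level within 0.025 rad and untouched, and the saddle clip sits upright over it, fully down on its top (legs astride), its centre within 4 mm of the knife edge along the bar (all of step 1 and y of clip in the frame of crest between -0.004 and 0.004 m and z of clip in the frame of bar between 0.003 and 0.0085 m and angle between clip's own z axis and vertical below 0.1 rad and contact force between clip and bar above 0.05 N and linear speed of clip below 0.01 m/s).
It fails at once if the knife edge is loaded with more than 7 N (contact force between knife and anything else above 7 N).
It fails at once if the bar is lifted off the knife edge (its middle more than 12 mm above the crest) (z of bar in the frame of crest above 0.012 m).
It fails at once if a bystander (tube, small dish, large dish, pen) is moved more than 20 mm (distance of any of tube, dish, big_dish, pen from where it was at the start of the episode above 0.02 m).
It also fails if it takes over 72 s, if anything falls off the work surface, if the arm or the gripper's body presses on something with over 40 N, if the wrist force passes 120 N, or if a joint passes its speed limit or range.

## Working session

There is one attempt and no reset: what is moved stays moved. The work goes in short steps, Python scripts to look and compute and a tool call to move; the robot and the scene stay as the last step left them, time stands still between calls to the robot, and variables do not carry over. Pictures are saved under pics/ and viewed, at most 10 in all, crops included, and the job is handed in when it is done.

Besides the shell and the picture viewer there is one more tool, called in YAML: its name, and indented under it one key for each argument. step_arm: Moves the arm, as the interface text tells. Its arguments: {"type":"object","properties":{"targets":{"type":"array"},"force":{"type":"number"}},"required":["targets"]}

```bash
ls; mkdir -p pics; cat > h.py <<'E'
import numpy as np, cv2
from bench import ctrl
from scipy.spatial.transform import Rotation as R
def cam(n, st=None):
    p=ctrl.camera_params(n); K=np.array(p['intrinsics']); D=np.array(p['distortion'])
    if 'hand_eye' in p:
        st=st or ctrl.get_state(); T=np.eye(4); T[:3,:3]=R.from_rotvec(st['tool_rot']).as_matrix(); T[:3,3]=st['position']
        M=T@np.array(p['hand_eye']); return K,D,M[:3,:3],M[:3,3]
    Rm=cv2.Rodrigues(np.array(p['rvec'],float))[0]; t=np.array(p['tvec'],float).ravel()
    return K,D,Rm.T,-Rm.T@t
def rays(c,px):
    u=cv2.undistortPoints(np.array(px,float).reshape(-1,1,2),c[0],c[1]).reshape(-1,2)
    return np.c_[u,np.ones(len(u))]@c[2].T
def onplane(c,px,z):
    d=rays(c,px); return c[3]+d*((z-c[3][2])/d[:,2])[:,None]
def cloud(c,dep):
    v,u=np.mgrid[:dep.shape[0],:dep.shape[1]]
    un=cv2.undistortPoints(np.c_[u.ravel(),v.ravel()].astype(float).reshape(-1,1,2),c[0],c[1]).reshape(-1,2)
    P=(np.c_[un,np.ones(len(un))]*dep.ravel()[:,None])@c[2].T+c[3]
    return P.reshape(*dep.shape,3)
def snap(n,f=None):
    st=ctrl.get_state(); im,dep=ctrl.get_image(n); c=cam(n,st)
    if f: cv2.imwrite('pics/'+f+'.png',im[:,:,::-1])
    np.savez('last_'+n,im=im,dep=dep,c2=c[2],c3=c[3]); return im,dep,c
E
python3 - <<'E'
from h import *
for n in('scene','top'):
    im,dep,c=snap(n,n+'0'); print(n,c[3],c[0][0,0])
print(ctrl.get_state(),ctrl.tcp_to_grasp)
E
```

```text
pics
scene [-0.0509997   0.61310639  0.84982165] 493.2741349170704
top [0.4160626  0.10323053 1.0582745 ] 442.2441962539628
{'time': 0.1, 'joint_positions': array([ 1.13006032,  0.32175541, -0.07006664,  1.45156473,  0.02262519,
        1.37079466, -0.05691402]), 'qd': array([-0.00216683, -0.00234888,  0.00093432, -0.00172034,  0.00026881,
       -0.00034547, -0.00168199]), 'joint_torque': array([ 2.22898018e-05, -4.92571807e+01, -4.06126678e-01, -3.13400352e+01,
       -6.43235212e-02,  3.94687720e-02,  4.38653035e-05]), 'position': array([ 0.28524268, -0.58344542,  0.18636067]), 'tool_rot': array([-3.05908524e+00, -7.07941111e-01,  8.02469576e-04]), 'ft_force': array([ 0.55396294, -0.3012308 , -0.13278111]), 'torque': array([-0.04914116, -0.02461285,  0.01400569]), 'grip_force': 0.0, 'grip_width': 1.0000614820780611} -0.0187
```

View pics/scene0.png

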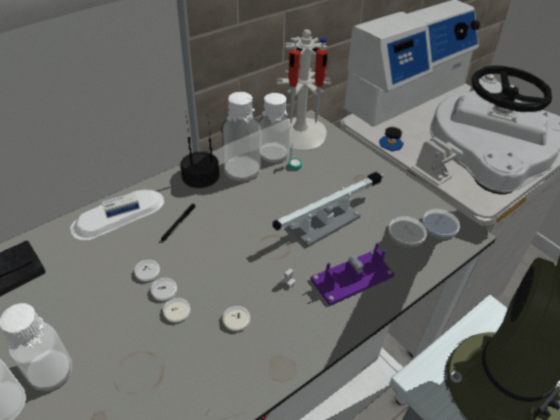

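View pics/top0.png

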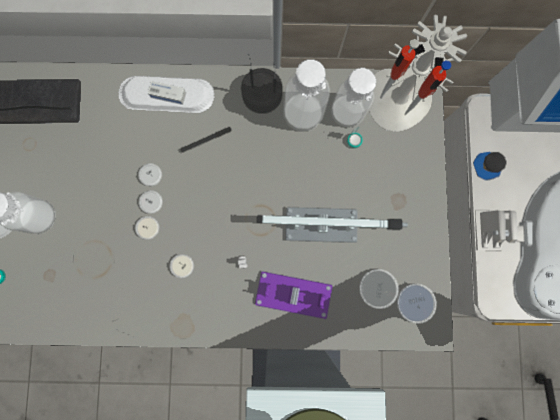

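The scene view shows the bar from about (277,225) to (378,180) and the clip at (290,278). In the top view the bar runs from (258,219), the cap, to (402,225), the head, over the grey stand at (320,224). The clip is at (242,262), and the purple decoy at (292,294). Next I measure the bar, the stand plate and the clip from mask and depth.

```bash
python3 - <<'E'
from h import *
d=np.load('last_top.npz'); im,dep=d['im'],d['dep']; c=cam('top'); P=cloud(c,dep)
print('table z',np.median(P[180:200,300:340,2]),'depth valid',(dep>0).mean())
sub=np.zeros(dep.shape,bool); sub[195:250,225:415]=1
z=P[...,2]
def rect(m,name):
    v,u=np.nonzero(m); print(name,len(u)); 
    if len(u)<5:return
    r=cv2.minAreaRect(np.c_[u,v].astype(np.float32)); print('  px',r); return cv2.boxPoints(r)
m=sub&(z>0.055); b=rect(m,'bar')
Q=P[m]; mu=Q.mean(0); A=np.linalg.svd(Q-mu,full_matrices=0)[2][0]; print(mu,A, Q.min(0),Q.max(0))
hsv=cv2.cvtColor(im,cv2.COLOR_RGB2HSV)
m=sub&(z>0.006)&(z<0.03); b=rect(m,'plate'); print(onplane(c,b,.012))
s2=np.zeros(dep.shape,bool); s2[245:280,225:258]=1
for lo,hi in((.006,.02),(.02,.06),(.03,.06)):
    m=s2&(z>lo)&(z<hi); b=rect(m,'clip%g'%lo); print(P[m].mean(0),P[m].min(0),P[m].max(0))
x=cv2.resize(im[195:285,220:420],None,fx=4,fy=4,interpolation=cv2.INTER_CUBIC); cv2.imwrite('pics/crop1.png',x[:,:,::-1])
E
```

```text
table z -0.0011613630217812698 depth valid 0.9960076530612245
bar 1331
  px ((317.30780029296875, 221.46710205078125), (184.7366180419922, 50.02924346923828), 1.5801724195480347)
[ 0.52575442 -0.02462526  0.10542364] [-0.11052803  0.20176684  0.97317711] [ 0.4160626  -0.20035155  0.05500794] [0.54744648 0.14117472 1.0582745 ]
plate 1666
  px ((320.8507385253906, 224.77659606933594), (71.27770233154297, 33.35871505737305), 1.7899105548858643)
[[ 0.49128639  0.07478736  0.012     ]
 [ 0.57106505  0.0733005   0.012     ]
 [ 0.5685242  -0.09723045  0.012     ]
 [ 0.48874517 -0.09390433  0.012     ]]
clip0.006 49
  px ((242.55767822265625, 259.2115173339844), (9.413573265075684, 18.63102912902832), 11.309932708740234)
[0.43801492 0.17422923 0.01369376] [0.42467349 0.15883916 0.00823858] [0.46494123 0.1840179  0.01885853]
clip0.02 40
  px ((241.0675811767578, 261.9053955078125), (4.767570495605469, 8.055550575256348), 80.53767395019531)
[0.43846806 0.17466906 0.03919649] [0.43343243 0.16588135 0.02854057] [0.4452576  0.18407008 0.04629315]
clip0.03 39
  px ((241.0540771484375, 261.8243103027344), (4.6031718254089355, 8.055550575256348), 80.53767395019531)
[0.43858672 0.17476562 0.03946972] [0.43343243 0.16588135 0.03199467] [0.4452576  0.18407008 0.04629315]
```

View pics/crop1.png

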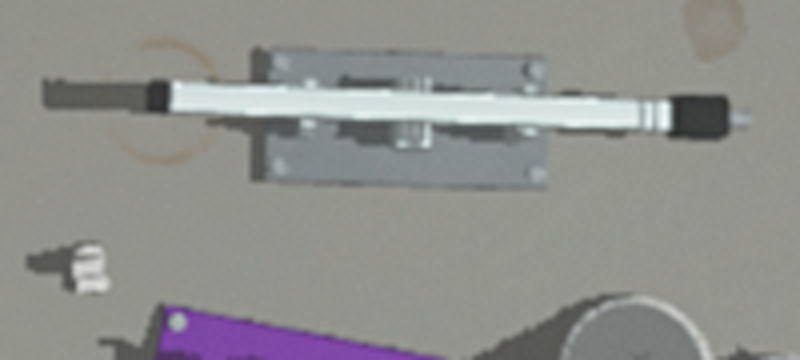

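The crop shows the cap near crop (158,96), the head from (670,117) to (730,117) with a small stub at (740,120), and the stand plate centred at (400,117). The bar's y axis points to world +y. I'll fit the bar line with invalid depth removed and check the heights of obstacles.

```bash
python3 - <<'E'
from h import *
d=np.load('last_top.npz'); im,dep=d['im'],d['dep']; c=cam('top'); P=cloud(c,dep); z=P[...,2]
sub=np.zeros(dep.shape,bool); sub[205:240,225:420]=1
m=sub&(z>0.06)&(z<.12); Q=P[m]; 
s=(Q[:,1]>-.12)&(Q[:,1]<.12)
print('top z vs y',np.polyfit(Q[s,1],Q[s,2],1),'x vs y',np.polyfit(Q[s,1],Q[s,0],1),'y range',Q[:,1].min(),Q[:,1].max())
# dark head & cap pixels
g=im.max(2); hd=sub&(g<60)
for lo,hi in((250,268),(385,412)):
    mm=hd.copy(); mm[:,:lo]=0; mm[:,hi:]=0; v,u=np.nonzero(mm); print(u.min(),u.max(),v.min(),v.max(),P[mm].min(0),P[mm].max(0))
for px in((402,223),(405,224),(408,224)): print(px,P[px[1],px[0]],im[px[1],px[0]])
for n,(u,v) in dict(a=(378,288),b=(417,303),tube=(355,140),pen=(205,139),purple=(292,294),jar=(361,80)).items():
    w=P[v-22:v+23,u-22:u+23].reshape(-1,3); w=w[w[:,2]<.5]; print(n,P[v,u].round(3),'maxz',np.percentile(w[:,2],99).round(3))
y=R.from_rotvec(ctrl.get_state()['tool_rot']).as_matrix(); print(y.round(3)); print(ctrl.camera_params('wrist')['hand_eye'])
s=np.load('last_scene.npz');cs=cam('scene');Ps=cloud(cs,s['dep'])
print('scene clip',Ps[272:286,284:296][s['dep'][272:286,284:296]>0][::12].round(3))
E
```

```text
top z vs y [0.06244619 0.07515687] x vs y [0.01491074 0.52994875] y range -0.20035155122026124 0.14117472283363636
257 261 216 222 [0.52512916 0.12980578 0.08237809] [0.5394736  0.13869339 0.09046023]
388 401 219 228 [ 0.51843052 -0.18530194  0.06588198] [ 0.53939266 -0.15509106  0.07515762]
(402, 223) [ 0.5312578  -0.18949232  0.06259446] [114 118 121]
(405, 224) [ 0.52916183 -0.19646056  0.06193161] [163 171 172]
(408, 224) [ 0.53715492 -0.22463444 -0.00743723] [149 153 145]
a [ 0.384 -0.143  0.019] maxz 0.019
b [ 0.351 -0.234  0.015] maxz 0.02
tube [ 0.74  -0.095  0.01 ] maxz 0.063
pen [0.736 0.273 0.01 ] maxz 0.014
purple [0.369 0.058 0.061] maxz 0.06
jar [ 0.818 -0.076  0.181] maxz 0.185
[[ 0.898  0.439 -0.001]
 [ 0.439 -0.898  0.002]
 [-0.    -0.002 -1.   ]]
[[-9.94944860e-04 -9.69445069e-01 -2.45306477e-01  6.56393183e-02]
 [ 9.99999126e-01 -7.51091020e-04 -1.08762927e-03 -5.08835348e-04]
 [ 8.70149342e-04 -2.45307345e-01  9.69444970e-01 -1.98135890e-01]
 [ 0.00000000e+00  0.00000000e+00  0.00000000e+00  1.00000000e+00]]
scene clip [[ 0.468  0.162  0.001]
 [ 0.444  0.183  0.037]
 [ 0.441  0.184  0.037]
 [ 0.441  0.184  0.034]
 [ 0.441  0.184  0.03 ]
 [ 0.442  0.183  0.026]
 [ 0.442  0.183  0.022]
 [ 0.442  0.183  0.019]
 [ 0.439  0.185  0.019]
 [ 0.44   0.184  0.014]
 [ 0.446  0.179  0.002]
 [ 0.445  0.18  -0.   ]
 [ 0.441  0.183  0.002]
 [ 0.44   0.184  0.001]]
```

Bar tilt is 0.062 rad, as expected. Its line is x = 0.530 + 0.0149·y, and the stand centre is about (0.530, -0.011). I'll push the head end along +y with closed fingers. A push puts no vertical constraint on the bar, and I'll back off after each nudge to test the balance.

step_arm:
  targets:
    - [0.2,4,0,0,0,7,0]
    - [0.2,4,0,0,0,7,0]
    - [0.2,4,0,0,0,7,0]
    - [0.2,4,0,0,0,7,0]
    - [0.2,4,0,0,0,7,0]
  force: 5

```text
time: 0.52
position: [0.2951, -0.3818, 0.1867]
tool_rot: [-2.701, -1.603, 0.0]
ft_force: [1.3, -0.0, 0.6]
grip_width: 0.705
grip_force: 0.0
```

step_arm:
  targets:
    - [2,3,0,0,0,7,0]
    - [3,3,0,0,0,7,0]
    - [3,3,0,0,0,7,0]
    - [3,2.5,0,0,0,7,0]
    - [3,2,0,0,0,0,0]

```text
time: 0.93
position: [0.4354, -0.2474, 0.1875]
tool_rot: [2.232, 2.21, -0.0]
ft_force: [0.5, -0.2, -0.2]
grip_width: 0.327
grip_force: 0.0
```

step_arm:
  targets:
    - [3,0,-2,0,0,0,0]
    - [3,0,-3,0,0,0,0]
    - [3,0,-2,0,0,0,0]
    - [0,0,0,0,0,0,0]
    - [0,0,0,0,0,0,0]

```text
time: 1.35
position: [0.5233, -0.2484, 0.1149]
tool_rot: [-2.233, -2.201, 0.001]
ft_force: [-0.3, 0.0, -0.5]
grip_width: 0.022
grip_force: 0.0
```

step_arm:
  targets:
    - [0.2,0.2,-2.5,0,0,0,0]
    - [0.2,0.2,-2.5,0,0,0,0]
    - [0,0.6,-2.3,0,0,0,0]
    - [0,0.8,0,0,0,0,0]
    - [0,0,0,0,0,0,0]

```text
time: 1.77
position: [0.5269, -0.2303, 0.0454]
tool_rot: [-2.237, -2.203, 0.0]
ft_force: [1.0, -0.2, 0.2]
grip_width: 0.005
grip_force: 0.0
```

```bash
cat > meas.py <<'E'
from h import *
import sys
def meas(f=None):
    im,dep,c=snap('top',f); P=cloud(c,dep); z=P[...,2]
    sub=np.zeros(dep.shape,bool); sub[208:236,215:400]=1
    m=sub&(z>0.055)&(z<.11)&(im.min(2)>150); Q=P[m]
    s=(Q[:,1]>-.14)
    k,x=np.polyfit(Q[s,1],Q[s,2],1),np.polyfit(Q[s,1],Q[s,0],1)
    e=sub&(im.max(2)<75)&(z>.055)&(z<.12); e[:,300:]=0
    print('slope %.4f z(crest) %.4f | x=%.4f%+.4fy | cap y %.4f..%.4f white max %.4f n%d'%(k[0],np.polyval(k,-.011),x[1],x[0],P[e][:,1].min() if e.any() else 0,P[e][:,1].max() if e.any() else 0,Q[:,1].max(),m.sum()))
    st=ctrl.get_state(); print(st['time'],st['position'].round(4),st['ft_force'].round(2)); return im,dep,c
if __name__=='__main__': meas(sys.argv[1] if len(sys.argv)>1 else None)
E
python3 meas.py t1; python3 -c "
from h import *
snap('wrist','w1')"
```

```text
slope 0.0916 z(crest) 0.0729 | x=0.5257+0.0899y | cap y 0.1277..0.1388 white max 0.0052 n60
1.8167 [ 0.5282 -0.2316  0.0468] [ 0.37 -0.38 -0.1 ]
```

View pics/w1.png

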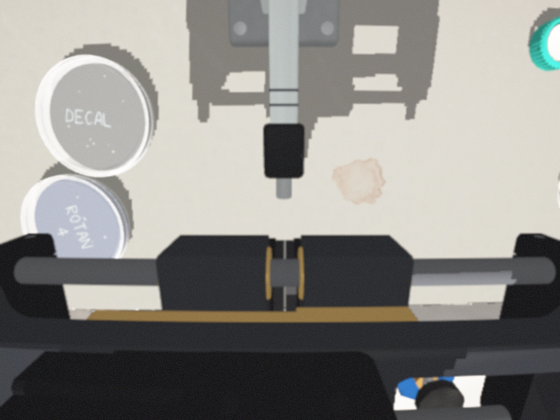

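The wrist view shows the head at (284,150) and its stub at (284,188), in line with the finger slit at x≈285. The bar is unmoved. I'll fix the measuring mask (the arm's shadow breaks the brightness test), then approach and push about 17 mm, which is still short of any possible balance point.

step_arm:
  targets:
    - [0,0.6,0,0,0,0,0]
    - [0,0.6,0,0,0,0,0]
    - [0,0.4,0,0,0,0,0]
    - [0,0.4,0,0,0,0,0]
    - [0,0,0,0,0,0,0]

```text
time: 2.28
position: [0.5283, -0.2107, 0.0453]
tool_rot: [2.238, 2.205, 0.001]
ft_force: [0.3, 0.6, -0.3]
grip_width: 0.005
grip_force: 0.0
```

```bash
sed -i 's/&(im.min(2)>150); Q=P\[m\]/\&(P[...,1]>-.15)\&(abs(P[...,0]-.53)<.012); Q=P[m]/; s/(im.max(2)<75)&(z>.055)/(im.max(2)<60)\&(z>.06)/' meas.py; python3 meas.py
```

```text
slope 0.0641 z(crest) 0.0743 | x=0.5297+0.0135y | cap y 0.1297..0.1389 white max 0.1412 n1038
2.3333 [ 0.5281 -0.2114  0.0452] [-0.61 -1.41 -0.55]
```

step_arm:
  targets:
    - [0,0.4,0,0,0,0,0]
    - [0,0.4,0,0,0,0,0]
    - [0,0.4,0,0,0,0,0]
    - [0,0.4,0,0,0,0,0]
    - [0,-0.3,0,0,0,0,0]

```text
time: 2.75
position: [0.5281, -0.1969, 0.0449]
tool_rot: [-2.236, -2.205, -0.001]
ft_force: [1.4, 0.0, 0.9]
grip_width: 0.004
grip_force: 0.0
```

```bash
python3 meas.py
```

```text
slope 0.0660 z(crest) 0.0743 | x=0.5298+0.0134y | cap y 0.1297..0.1389 white max 0.1412 n1035
2.8 [ 0.528  -0.199   0.0449] [ 0.85 -1.24 -0.64]
```

```bash
python3 - <<'E'
from h import *
d=np.load('last_wrist.npz'); K,D,_,_=cam('wrist'); c=(K,D,d['c2'],d['c3'])
print('stub end',onplane(c,[(284,198)],.055),'head back',onplane(c,[(284,177)],.065))
print('finger front edge',onplane(c,[(284,237)],.0468))
P=cloud(c,d['dep'])
print(P[150:250:6,284].round(3))
print('finger',P[228:270:6,240].round(3))
E
```

```text
stub end [[ 0.52721979 -0.2024438   0.055     ]] head back [[ 0.52747473 -0.18732762  0.065     ]]
finger front edge [[ 0.52671913 -0.23232152  0.0468    ]]
[[ 0.528 -0.171  0.074]
 [ 0.528 -0.174  0.073]
 [ 0.528 -0.178  0.073]
 [ 0.528 -0.181  0.072]
 [ 0.528 -0.185  0.072]
 [ 0.527 -0.189  0.065]
 [ 0.527 -0.193  0.065]
 [ 0.527 -0.197  0.063]
 [ 0.527 -0.201  0.065]
 [ 0.527 -0.218  0.001]
 [ 0.527 -0.224  0.001]
 [ 0.527 -0.229 -0.   ]
 [ 0.527 -0.234  0.001]
 [ 0.527 -0.24   0.   ]
 [ 0.526 -0.246 -0.   ]
 [ 0.527 -0.222  0.082]
 [ 0.527 -0.222  0.093]]
finger [[ 0.488 -0.239  0.001]
 [ 0.488 -0.245  0.   ]
 [ 0.514 -0.193  0.163]
 [ 0.515 -0.193  0.168]
 [ 0.516 -0.193  0.173]
 [ 0.516 -0.194  0.175]
 [ 0.516 -0.195  0.176]]
```

```bash
python3 -c "
from h import *
snap('wrist','w2');print(ctrl.get_state()['position'])"
```

```text
[ 0.52789332 -0.19951791  0.04493146]
```

View pics/w2.png

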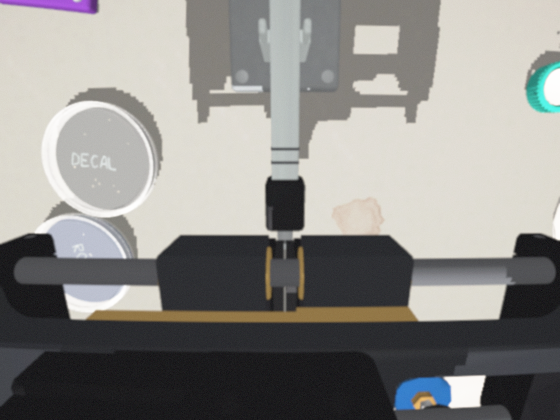

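The wrist view shows the head at (285,205). Its stub disappears under the gripper carriage at row 240, so the fingers are right at the stub or head. The bar has not moved yet, so I'll push on in small steps.

step_arm:
  targets:
    - [0,0.3,0,0,0,0,0]
    - [0,0.3,0,0,0,0,0]
    - [0,0.3,0,0,0,0,0]
    - [0,0,0,0,0,0,0]
    - [0,0,0,0,0,0,0]

```text
time: 3.27
position: [0.528, -0.1897, 0.0449]
tool_rot: [2.239, 2.204, 0.0]
ft_force: [-0.3, 0.3, 0.0]
grip_width: 0.007
grip_force: 0.0
```

```bash
python3 meas.py
```

```text
slope 0.0653 z(crest) 0.0744 | x=0.5298+0.0137y | cap y 0.1298..0.1389 white max 0.1412 n1037
3.3167 [ 0.5279 -0.19    0.045 ] [-0.97  0.78 -0.13]
```

step_arm:
  targets:
    - [0,-0.8,0,0,0,0,0]
    - [0,0,-0.8,0,0,0,0]
    - [0,0,-0.8,0,0,0,0]
    - [0,0.3,0,0,0,0,0]
    - [0,0.3,0,0,0,0,0]

```text
time: 3.73
position: [0.5271, -0.1933, 0.0281]
tool_rot: [-2.241, -2.202, 0.002]
ft_force: [0.2, -4.0, 1.1]
grip_width: 0.008
grip_force: 1.8
```

step_arm:
  targets:
    - [0,0.2,0,0,0,0,0]
    - [0,0.2,0,0,0,0,0]
    - [0,0.2,0,0,0,0,0]
    - [0,0.2,0,0,0,0,0]
    - [0,0,0,0,0,0,0]

```text
time: 4.15
position: [0.5282, -0.1836, 0.0293]
tool_rot: [2.238, 2.203, 0.0]
ft_force: [0.7, -3.3, 1.4]
grip_width: 0.003
grip_force: 1.6
```

```bash
python3 meas.py
```

```text
slope 0.0801 z(crest) 0.0754 | x=0.5296+0.0121y | cap y 0.1430..0.1540 white max 0.1569 n1112
4.2 [ 0.5282 -0.1836  0.0292] [-0.13 -2.95  1.7 ]
```

step_arm:
  targets:
    - [0,-0.2,0,0,0,0,0]
    - [0,-0.3,0,0,0,0,0]
    - [0,0,0,0,0,0,0]
    - [0,0,0,0,0,0,0]
    - [0,0,0,0,0,0,0]

```text
time: 4.62
position: [0.5279, -0.1884, 0.0287]
tool_rot: [-2.239, -2.203, -0.001]
ft_force: [0.2, 0.6, 0.9]
grip_width: 0.006
grip_force: 0.5
```

```bash
python3 meas.py
```

```text
slope 0.0810 z(crest) 0.0755 | x=0.5297+0.0143y | cap y 0.1430..0.1539 white max 0.1570 n1101
4.6667 [ 0.5279 -0.1884  0.0288] [-0.31  1.25 -0.34]
```

```bash
python3 - <<'E'
from h import *
d=np.load('last_top.npz'); P=cloud(cam('top'),d['dep'])
m=(P[...,2]>.04)&(P[...,2]<.12)&(abs(P[...,0]-.53-.0149*P[...,1])<.005); Q=P[m]
for y in np.arange(-.2,.16,.02):
    s=abs(Q[:,1]-y)<.01; print(y.round(3),Q[s,2].mean().round(4) if s.any() else None,s.sum())
E
```

```text
-0.2 None 0
-0.18 0.1038 2
-0.16 0.0707 44
-0.14 0.0684 41
-0.12 0.0674 37
-0.1 0.069 37
-0.08 0.0707 41
-0.06 0.0725 36
-0.04 0.0742 41
-0.02 0.0758 43
-0.0 0.0776 36
0.02 0.079 44
0.04 0.0802 38
0.06 0.0824 34
0.08 0.0836 46
0.1 0.0863 39
0.12 0.0875 40
0.14 0.0891 43
```

```bash
python3 -c "
from h import *
im,dep,c=snap('wrist');P=cloud(c,dep)
print(P[150:300:8,285].round(3)); s=snap('scene')[0]
a=cv2.resize(im[130:320,160:420],(780,570)) 
b=cv2.resize(s[150:260,250:410],(780,536))
cv2.imwrite('pics/w3.png',cv2.resize(np.vstack([a,b]),(400,570))[:,:,::-1]); print(ctrl.get_state()['grip_force'])"
```

```text
[[ 0.528 -0.127  0.068]
 [ 0.528 -0.131  0.068]
 [ 0.528 -0.136  0.067]
 [ 0.528 -0.14   0.067]
 [ 0.528 -0.143  0.074]
 [ 0.528 -0.148  0.074]
 [ 0.528 -0.152  0.072]
 [ 0.528 -0.157  0.072]
 [ 0.527 -0.161  0.072]
 [ 0.527 -0.166  0.072]
 [ 0.527 -0.171  0.072]
 [ 0.527 -0.178  0.064]
 [ 0.527 -0.179  0.075]
 [ 0.527 -0.179  0.086]
 [ 0.527 -0.156  0.149]
 [ 0.527 -0.157  0.151]
 [ 0.527 -0.16   0.152]
 [ 0.527 -0.162  0.151]
 [ 0.526 -0.25   0.   ]]
0.5055490415543318
```

View pics/w3.png

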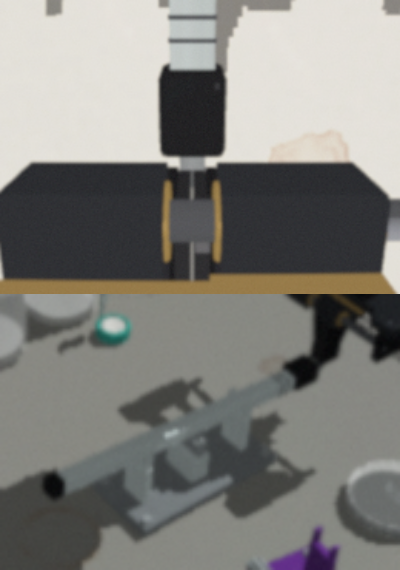

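The wrist crop shows the head's stub running into the finger slit. The fingers hold the head about 2 mm low, so the bar is lifted slightly off the knife edge (slope 0.083). I'll raise the hand slowly to set the bar back down before releasing it.

step_arm:
  targets:
    - [0,0,0.05,0,0,0,0]
    - [0,0,0.05,0,0,0,0]
    - [0,0,0.05,0,0,0,0]
    - [0,0,0.03,0,0,0,0]
    - [0,0,0,0,0,0,0]

```text
time: 5.18
position: [0.5278, -0.1894, 0.0307]
tool_rot: [2.24, 2.203, -0.0]
ft_force: [-0.2, -0.5, 0.4]
grip_width: 0.002
grip_force: 0.1
```

```bash
sed -i 's/s=(Q\[:,1\]>-.14)/s=(Q[:,1]>-.12)/' meas.py; python3 meas.py; python3 -c "from bench import ctrl;s=ctrl.get_state();print(s['grip_force'],s['torque'])"
```

```text
slope 0.0655 z(crest) 0.0742 | x=0.5297+0.0141y | cap y 0.1451..0.1543 white max 0.1567 n1111
5.2333 [ 0.5278 -0.1893  0.0307] [-0.67  0.17  0.23]
0.11676651542074978 [-0.02392444 -0.10264895  0.03422291]
```

The bar is back at rest on the edge with slope 0.065, and it has slid about 15 mm. Pushing at the stub is awkward because it wedges. I'll grip the head sides lightly at 3 N instead: outside the -y fork, vertical errors there can't overload the knife. First I open and advance around the head.

step_arm:
  targets:
    - [0,0,0,0,0,0,0.45]
    - [0,0,0,0,0,0,0.45]
    - [0,0,0,0,0,0,0.45]
    - [0,0,0,0,0,0,0.45]
    - [0,0,0.3,0,0,0,0.45]
  force: 3

```text
time: 5.65
position: [0.5274, -0.1889, 0.0332]
tool_rot: [-2.239, -2.202, 0.001]
ft_force: [0.3, 0.1, 0.1]
grip_width: 0.3
grip_force: 0.0
```

step_arm:
  targets:
    - [0,0.4,0.4,0,0,0,0.45]
    - [0,0.8,0.4,0,0,0,0.45]
    - [0,1,0,0,0,0,0.45]
    - [0,1,0,0,0,0,0.45]
    - [0,0,0,0,0,0,0.45]

```text
time: 6.07
position: [0.5282, -0.1531, 0.0419]
tool_rot: [-2.234, -2.207, -0.002]
ft_force: [-0.3, 0.3, -0.2]
grip_width: 0.446
grip_force: 0.0
```

```bash
python3 meas.py; python3 - <<'E'
from h import *
im,dep,c=snap('wrist','w4'); P=cloud(c,dep); h=(im.max(2)<60)&(P[...,2]>.06)&(P[...,2]<.085)
print(P[h].min(0),P[h].max(0))
E
```

```text
slope 0.0642 z(crest) 0.0743 | x=0.5297+0.0144y | cap y 0.1452..0.1542 white max 0.1566 n1082
6.1167 [ 0.5281 -0.1548  0.0418] [-0.15 -0.13  1.07]
[ 0.49977878 -0.15701058  0.06045517] [ 0.55430324 -0.13973326  0.08496363]
```

View pics/w4.png

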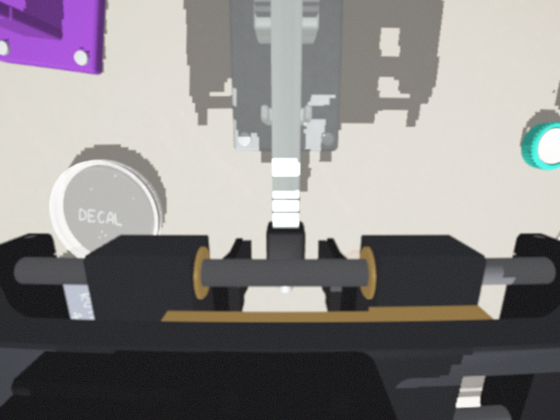

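The wrist view shows the open fingers astride the head: pads at about (240,270) and (330,270), head centred at (285,250). Next I close lightly and slide in steps.

step_arm:
  targets:
    - [0,0,0,0,0,0,0.2]
    - [0,0,0,0,0,0,0.2]
    - [0,0,0,0,0,0,0.2]
    - [0,0,0,0,0,0,0.2]
    - [0,0,0,0,0,0,0.2]
  force: 3

```text
time: 6.58
position: [0.5278, -0.1573, 0.0416]
tool_rot: [-2.24, -2.203, 0.0]
ft_force: [-0.5, 0.0, -0.5]
grip_width: 0.224
grip_force: 0.0
```

step_arm:
  targets:
    - [0,0.2,0.01,0,0,0,0.2]
    - [0.01,0.2,0.01,0,0,0,0.2]
    - [0,0.2,0.01,0,0,0,0.2]
    - [0,0,0,0,0,0,0.2]
    - [0,0,0,0,0,0,0.2]

```text
time: 7.0
position: [0.5281, -0.1507, 0.0421]
tool_rot: [2.239, 2.204, 0.0]
ft_force: [-0.2, 0.0, 0.7]
grip_width: 0.202
grip_force: 0.0
```

```bash
python3 meas.py
```

```text
slope 0.0646 z(crest) 0.0742 | x=0.5297+0.0145y | cap y 0.1453..0.1543 white max 0.1567 n1063
7.05 [ 0.5281 -0.151   0.0421] [0.08 0.45 0.01]
```

step_arm:
  targets:
    - [0,-0.4,0,0,0,0,0.2]
    - [0,0,0,0,0,0,0]
    - [0,0,0,0,0,0,0]
    - [0,0,0,0,0,0,0]
    - [0,0,0,0,0,0,0]
  force: 3

```text
time: 7.47
position: [0.528, -0.1551, 0.042]
tool_rot: [2.24, 2.203, 0.0]
ft_force: [-0.7, 0.2, -0.8]
grip_width: 0.027
grip_force: 0.0
```

step_arm:
  targets:
    - [0,0.2,0.01,0,0,0,0]
    - [0.01,0.2,0.01,0,0,0,0]
    - [0,0.2,0.01,0,0,0,0]
    - [0,0,0,0,0,0,0]
    - [0,0,0,0,0,0,0]

```text
time: 7.88
position: [0.5281, -0.1487, 0.0424]
tool_rot: [2.239, 2.204, 0.0]
ft_force: [0.4, 0.8, 0.4]
grip_width: 0.006
grip_force: 0.0
```

```bash
python3 meas.py
```

```text
slope 0.0653 z(crest) 0.0742 | x=0.5298+0.0137y | cap y 0.1453..0.1542 white max 0.1567 n1032
7.9333 [ 0.5281 -0.1489  0.0423] [ 0.24 -0.78 -0.58]
```

```bash
python3 - <<'E'
from h import *
d=np.load('last_wrist.npz'); K,D,_,_=cam('wrist'); P=cloud((K,D,d['c2'],d['c3']),d['dep'])
T=P-np.array([.5281,-.1548,.0418])   # about tool offset, world axes, w4 opening .446 -> pads at +-.0194
for r in range(236,320,6): print(r,[tuple((T[r,u]*1000).round().astype(int)) for u in range(210,370,12)])
E
```

```text
236 [(np.int64(-65), np.int64(-13), np.int64(-41)), (np.int64(-55), np.int64(-13), np.int64(-40)), (np.int64(-45), np.int64(-13), np.int64(-42)), (np.int64(-35), np.int64(-14), np.int64(-42)), (np.int64(-24), np.int64(-13), np.int64(-41)), (np.int64(-10), np.int64(11), np.int64(32)), (np.int64(-3), np.int64(11), np.int64(34)), (np.int64(5), np.int64(11), np.int64(33)), (np.int64(17), np.int64(-14), np.int64(-41)), (np.int64(28), np.int64(-15), np.int64(-43)), (np.int64(38), np.int64(-14), np.int64(-41)), (np.int64(48), np.int64(-14), np.int64(-41)), (np.int64(59), np.int64(-15), np.int64(-42)), (np.int64(25), np.int64(37), np.int64(112))]
242 [(np.int64(-66), np.int64(-18), np.int64(-41)), (np.int64(-56), np.int64(-19), np.int64(-41)), (np.int64(-29), np.int64(12), np.int64(44)), (np.int64(-23), np.int64(10), np.int64(39)), (np.int64(-24), np.int64(-19), np.int64(-42)), (np.int64(-10), np.int64(7), np.int64(32)), (np.int64(-3), np.int64(7), np.int64(32)), (np.int64(5), np.int64(7), np.int64(33)), (np.int64(17), np.int64(-19), np.int64(-41)), (np.int64(18), np.int64(8), np.int64(37)),
[... 7125 characters left out ...]
0), np.int64(109)), (np.int64(23), np.int64(18), np.int64(121))]
314 [(np.int64(-20), np.int64(24), np.int64(133)), (np.int64(-17), np.int64(23), np.int64(132)), (np.int64(-13), np.int64(25), np.int64(134)), (np.int64(-11), np.int64(24), np.int64(133)), (np.int64(-8), np.int64(24), np.int64(133)), (np.int64(-5), np.int64(24), np.int64(133)), (np.int64(-1), np.int64(23), np.int64(132)), (np.int64(2), np.int64(23), np.int64(132)), (np.int64(5), np.int64(24), np.int64(133)), (np.int64(8), np.int64(24), np.int64(133)), (np.int64(11), np.int64(24), np.int64(133)), (np.int64(14), np.int64(24), np.int64(133)), (np.int64(17), np.int64(24), np.int64(133)), (np.int64(20), np.int64(23), np.int64(132))]
```

```bash
python3 - <<'E'
from h import *
im,dep,c=snap('wrist'); st=ctrl.get_state(); P=cloud(c,dep); T=(P-st['position'])*1000; print(st['position'],st['grip_width'],st['ft_force'])
for r in range(206,262,6): print(r,[tuple(T[r,u].round().astype(int).tolist()) for u in range(240,331,10)])
a=cv2.resize(im[180:320,190:380],(760,560)); cv2.imwrite('pics/w5.png',a[:,:,::-1])
E
```

```text
[ 0.5281168 -0.1490549  0.042335 ] 0.004493867443455794 [ 0.27320537  0.37475539 -0.39707952]
206 [(-38, 13, -41), (-30, 13, -43), (-22, 13, -43), (-13, 13, -42), (-3, 28, 28), (3, 28, 27), (12, 12, -42), (20, 12, -41), (29, 12, -42), (37, 12, -42)]
212 [(-39, 8, -44), (-30, 8, -42), (-22, 8, -41), (-13, 8, -42), (-3, 25, 27), (3, 24, 27), (12, 7, -41), (20, 7, -40), (29, 7, -41), (37, 7, -42)]
218 [(-39, 3, -41), (-30, 3, -41), (-22, 2, -42), (-13, 2, -42), (-4, 21, 26), (3, 21, 27), (12, 2, -41), (20, 2, -41), (29, 2, -42), (38, 1, -42)]
224 [(-39, -3, -42), (-31, -3, -43), (-22, -3, -41), (-14, -3, -43), (-4, 17, 26), (2, 17, 28), (12, -3, -42), (21, -3, -42), (29, -4, -42), (38, -4, -41)]
230 [(-39, -8, -41), (-31, -8, -42), (-22, -8, -43), (-10, 9, 15), (-4, 13, 27), (2, 13, 26), (9, 9, 15), (21, -9, -42), (29, -9, -42), (38, -9, -41)]
236 [(-14, 38, 113), (-11, 38, 112), (-8, 38, 111), (-10, 8, 24), (-4, 9, 26), (2, 9, 27), (9, 9, 25), (8, 37, 111), (10, 38, 113), (13, 38, 113)]
242 [(-14, 38, 117), (-10, 38, 118), (-8, 38, 118), (-9, 12, 44), (-4, 10, 41), (2, 10, 40), (8, 11, 44), (7, 38, 118), (10, 38, 118), (13, 38, 117)]
248 [(-13, 39, 124), (-10, 38, 122), (-7, 39, 124), (-5, 36, 118), (-3, 10, 49), (2, 10, 49), (4, 36, 118), (6, 38, 123), (9, 38, 123), (12, 38, 122)]
254 [(-12, 38, 127), (-9, 38, 127), (-7, 38, 127), (-5, 36, 121), (-3, 10, 57), (2, 10, 58), (4, 35, 121), (6, 38, 127), (9, 38, 128), (11, 38, 127)]
260 [(-12, 37, 129), (-9, 37, 128), (-7, 37, 129), (-5, 34, 121), (-2, 33, 119), (1, 33, 120), (4, 35, 124), (6, 37, 130), (9, 37, 129), (11, 36, 128)]
```

View pics/w5.png

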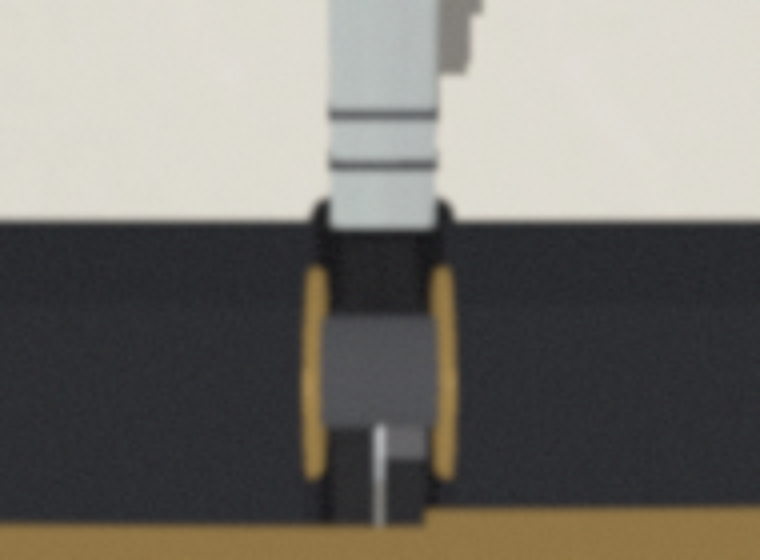

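The crop shows the closed fingers overlapping the black head, so the head and stub offer no pad contact. I infer that the earlier slide came from the upper finger resting on the head. I'll open and grip the aluminium part of the bar instead, between fork and head at y≈-0.112.

step_arm:
  targets:
    - [0,0,0,0,0,0,0.45]
    - [0,0,0,0,0,0,0.45]
    - [0,0,0,0,0,0,0.45]
    - [0,0,0,0,0,0,0.45]
    - [0,0,0,0,0,0,0.45]

```text
time: 8.4
position: [0.5281, -0.1491, 0.0423]
tool_rot: [2.24, 2.203, -0.0]
ft_force: [-0.1, 0.7, -0.7]
grip_width: 0.301
grip_force: 0.0
```

step_arm:
  targets:
    - [0,1,0,0,0,0,0.45]
    - [0,1,0,0,0,0,0.45]
    - [0,1,0,0,0,0,0.45]
    - [0.05,0.6,0,0,0,0,0.45]
    - [0,0,0,0,0,0,0.45]

```text
time: 8.82
position: [0.5289, -0.1101, 0.0425]
tool_rot: [-2.235, -2.207, -0.001]
ft_force: [0.6, 0.6, 0.2]
grip_width: 0.443
grip_force: 0.0
```

step_arm:
  targets:
    - [0,0,0,0,0,0,0.1]
    - [0,0,0,0,0,0,0.1]
    - [0,0,0,0,0,0,0.1]
    - [0,0,0,0,0,0,0.1]
    - [0,0,0,0,0,0,0.1]
  force: 3

```text
time: 9.23
position: [0.5286, -0.1135, 0.0423]
tool_rot: [2.24, 2.202, -0.0]
ft_force: [-0.2, 0.9, -0.3]
grip_width: 0.162
grip_force: 0.0
```

```bash
python3 meas.py
```

```text
slope 0.0602 z(crest) 0.0747 | x=0.5300+0.0098y | cap y 0.1452..0.1542 white max 0.1568 n922
9.2833 [ 0.5286 -0.1134  0.0423] [ 0.25 -0.2   0.47]
```

step_arm:
  targets:
    - [0,0,0,0,0,0,0.1]
    - [0,0,0,0,0,0,0.1]
    - [0,0,0,0,0,0,0.1]
    - [0,0,0,0,0,0,0.1]
    - [0,0,0,0,0,0,0.1]

```text
time: 9.7
position: [0.5286, -0.113, 0.0423]
tool_rot: [2.24, 2.203, 0.0]
ft_force: [0.3, -0.4, 0.7]
grip_width: 0.101
grip_force: 0.0
```

```bash
python3 - <<'E'
from meas import *
im,dep,c=snap('wrist'); st=ctrl.get_state(); print(st['position'],st['grip_width'],st['grip_force'])
P=cloud(c,dep); T=(P-st['position'])*1000
for r in (200,224,230,236,242): print(r,[tuple(T[r,u].round().astype(int).tolist()) for u in range(250,321,7)])
cv2.imwrite('pics/w6.png',cv2.resize(im[180:320,190:380],(760,560))[:,:,::-1])
meas()
E
```

```text
[ 0.52860788 -0.11302496  0.04231165] 0.10151344453013554 0.0
200 [(-28, 20, -30), (-23, 20, -30), (-17, 20, -30), (-11, 20, -30), (-4, 32, 29), (0, 32, 30), (4, 32, 30), (8, 32, 29), (16, 20, -30), (22, 20, -30), (27, 20, -29)]
224 [(-31, -3, -42), (-25, -3, -42), (-19, -3, -42), (-13, -3, -43), (-5, 17, 29), (-1, 17, 29), (4, 17, 29), (11, -4, -42), (17, -4, -42), (23, -4, -41), (29, -4, -42)]
230 [(-31, -8, -42), (-25, -8, -41), (-19, -8, -42), (-13, -8, -41), (-5, 14, 30), (-1, 14, 29), (4, 13, 29), (11, -9, -41), (17, -9, -43), (23, -9, -42), (29, -9, -42)]
236 [(-11, 38, 111), (-25, -14, -43), (-19, -14, -43), (-13, -14, -42), (-5, 10, 28), (-1, 10, 29), (4, 10, 30), (11, -14, -41), (17, -14, -41), (23, -14, -41), (10, 38, 113)]
242 [(0, 67, 198), (-25, -19, -42), (-12, 11, 44), (-9, 10, 39), (-5, 6, 29), (-1, 6, 28), (3, 8, 36), (7, 9, 39), (11, 11, 43), (23, -20, -43), (10, 37, 118)]
slope 0.0571 z(crest) 0.0749 | x=0.5299+0.0109y | cap y 0.1451..0.1542 white max 0.1567 n917
9.8 [ 0.5286 -0.113   0.0423] [-0.65  0.32  0.59]
```

View pics/w6.png

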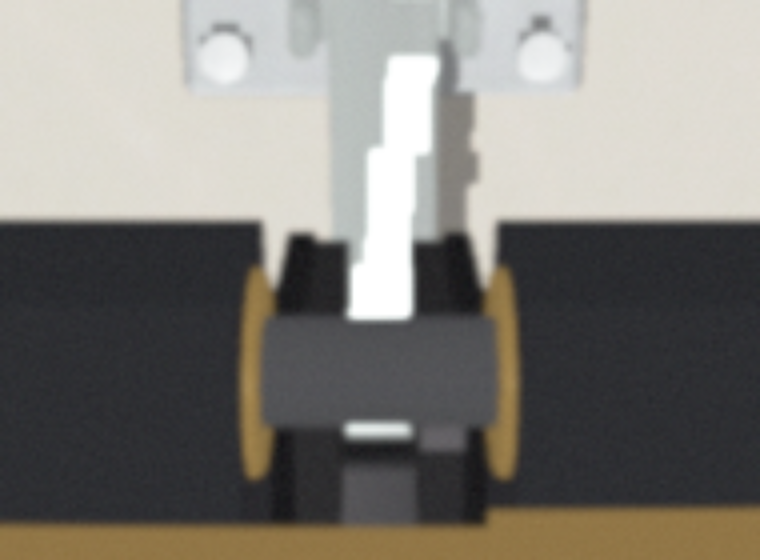

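This explains it. In the wrist depth the fingers end about 37 mm above the reported TCP, because rays pass through where the tips should be and hit the table. The real tips are therefore at TCP z + 0.037, and they were above the bar all along. I'll open, then lower so the pads really straddle the bar.

step_arm:
  targets:
    - [0,0,0,0,0,0,0.4]
    - [0,0,0,0,0,0,0.4]
    - [0,0,0,0,0,0,0.4]
    - [0,0,0,0,0,0,0.4]
    - [0,0,0,0,0,0,0.4]

```text
time: 10.22
position: [0.5286, -0.1131, 0.0423]
tool_rot: [2.24, 2.203, 0.0]
ft_force: [-0.4, -0.3, -0.7]
grip_width: 0.362
grip_force: 0.0
```

step_arm:
  targets:
    - [0,0,-0.8,0,0,0,0.4]
    - [0,0,-0.8,0,0,0,0.4]
    - [0,0,-0.8,0,0,0,0.4]
    - [0,0,-0.8,0,0,0,0.4]
    - [0,0,0,0,0,0,0.4]

```text
time: 10.63
position: [0.5267, -0.1126, 0.0078]
tool_rot: [-2.237, -2.201, 0.003]
ft_force: [0.1, -1.2, -0.5]
grip_width: 0.399
grip_force: 0.0
```

step_arm:
  targets:
    - [0,0,0,0,0,0,0.1]
    - [0,0,0,0,0,0,0.1]
    - [0,0,0,0,0,0,0.1]
    - [0,0,0,0,0,0,0.1]
    - [0,0,0,0,0,0,0.1]
  force: 3

```text
time: 11.05
position: [0.529, -0.1131, 0.0108]
tool_rot: [2.239, 2.202, 0.001]
ft_force: [-0.2, 0.2, -0.1]
grip_width: 0.183
grip_force: 3.0
```

```bash
sed -i 's/s=(Q\[:,1\]>-.12)/s=(Q[:,1]>-.09)/' meas.py; python3 meas.py
```

```text
slope 0.0662 z(crest) 0.0742 | x=0.5297+0.0162y | cap y 0.1451..0.1542 white max 0.1569 n893
11.1 [ 0.529  -0.1131  0.0107] [-0.09  0.13  0.65]
```

The grip is real now (16 mm width, 3 N) and the bar is undisturbed. Slide 6 mm along the tilted axis, release and test.

step_arm:
  targets:
    - [0,0.2,0.01,0,0,0,0.1]
    - [0.01,0.2,0.02,0,0,0,0.1]
    - [0,0.2,0.01,0,0,0,0.1]
    - [0,0,0,0,0,0,0.1]
    - [0,0,0,0,0,0,0.3]

```text
time: 11.52
position: [0.5287, -0.1063, 0.0107]
tool_rot: [-2.239, -2.203, -0.001]
ft_force: [-0.6, -0.4, 0.3]
grip_width: 0.212
grip_force: 0.0
```

step_arm:
  targets:
    - [0,0,0,0,0,0,0.3]
    - [0,0,0,0,0,0,0.3]
    - [0,0,0,0,0,0,0.3]
    - [0,0,0,0,0,0,0.3]
    - [0,0,0,0,0,0,0.3]

```text
time: 11.93
position: [0.5286, -0.1068, 0.0106]
tool_rot: [-2.239, -2.203, -0.0]
ft_force: [-0.2, -0.1, 0.3]
grip_width: 0.296
grip_force: 0.0
```

```bash
python3 meas.py
```

```text
slope 0.0688 z(crest) 0.0738 | x=0.5294+0.0149y | cap y 0.1497..0.1588 white max 0.1610 n901
11.9833 [ 0.5287 -0.1069  0.0107] [-0.12  0.42  0.1 ]
```

step_arm:
  targets:
    - [0,0,0,0,0,0,0.1]
    - [0,0,0,0,0,0,0.1]
    - [0,0,0,0,0,0,0.1]
    - [0,0.15,0.01,0,0,0,0.1]
    - [0,0.15,0.01,0,0,0,0.1]

```text
time: 12.4
position: [0.5287, -0.1049, 0.0109]
tool_rot: [2.24, 2.202, -0.001]
ft_force: [-0.1, -2.6, -0.4]
grip_width: 0.183
grip_force: 3.0
```

step_arm:
  targets:
    - [0,0,0,0,0,0,0.1]
    - [0,0,0,0,0,0,0.3]
    - [0,0,0,0,0,0,0.3]
    - [0,0,0,0,0,0,0.3]
    - [0,0,0,0,0,0,0.3]

```text
time: 12.82
position: [0.5287, -0.1036, 0.0109]
tool_rot: [-2.239, -2.203, -0.0]
ft_force: [-0.8, -0.4, 0.4]
grip_width: 0.29
grip_force: 0.0
```

```bash
python3 meas.py
```

```text
slope 0.0656 z(crest) 0.0741 | x=0.5293+0.0154y | cap y 0.1539..0.1611 white max 0.1651 n901
12.8667 [ 0.5287 -0.1038  0.0109] [ 0.33 -0.08 -0.48]
```

step_arm:
  targets:
    - [0,0,0,0,0,0,0.1]
    - [0,0,0,0,0,0,0.1]
    - [0,0,0,0,0,0,0.1]
    - [0,0.15,0.01,0,0,0,0.1]
    - [0,0.15,0.01,0,0,0,0.1]

```text
time: 13.28
position: [0.5286, -0.1019, 0.0111]
tool_rot: [2.24, 2.202, -0.001]
ft_force: [0.2, -1.9, -0.3]
grip_width: 0.186
grip_force: 3.0
```

step_arm:
  targets:
    - [0,0,0,0,0,0,0.1]
    - [0,0,0,0,0,0,0.3]
    - [0,0,0,0,0,0,0.3]
    - [0,0,0,0,0,0,0.3]
    - [0,0,0,0,0,0,0.3]

```text
time: 13.7
position: [0.5287, -0.1006, 0.0111]
tool_rot: [-2.239, -2.203, -0.0]
ft_force: [-0.1, 0.5, -0.1]
grip_width: 0.295
grip_force: 0.0
```

```bash
python3 meas.py
```

```text
slope 0.0666 z(crest) 0.0740 | x=0.5293+0.0142y | cap y 0.1563..0.1652 white max 0.1677 n893
13.75 [ 0.5287 -0.1008  0.0111] [-0.09 -0.01  0.26]
```

step_arm:
  targets:
    - [0,0,0,0,0,0,0.1]
    - [0,0,0,0,0,0,0.1]
    - [0,0,0,0,0,0,0.1]
    - [0,0.15,0.01,0,0,0,0.1]
    - [0,0.15,0.01,0,0,0,0.1]

```text
time: 14.17
position: [0.5287, -0.099, 0.0114]
tool_rot: [2.24, 2.202, -0.001]
ft_force: [0.3, -1.9, -0.2]
grip_width: 0.184
grip_force: 3.0
```

step_arm:
  targets:
    - [0,0,0,0,0,0,0.1]
    - [0,0,0,0,0,0,0.3]
    - [0,0,0,0,0,0,0.3]
    - [0,0,0,0,0,0,0.3]
    - [0,0,0,0,0,0,0.3]

```text
time: 14.58
position: [0.5287, -0.0976, 0.0113]
tool_rot: [-2.239, -2.203, -0.0]
ft_force: [-0.2, -0.2, -0.4]
grip_width: 0.29
grip_force: 0.0
```

```bash
python3 meas.py
```

```text
slope 0.0667 z(crest) 0.0740 | x=0.5293+0.0139y | cap y 0.1584..0.1675 white max 0.1698 n898
14.6333 [ 0.5288 -0.0977  0.0113] [-0.28 -0.26  0.15]
```

step_arm:
  targets:
    - [0,0,0,0,0,0,0.1]
    - [0,0,0,0,0,0,0.1]
    - [0,0,0,0,0,0,0.1]
    - [0,0.15,0.01,0,0,0,0.1]
    - [0,0.15,0.01,0,0,0,0.1]

```text
time: 15.05
position: [0.5286, -0.096, 0.0115]
tool_rot: [2.24, 2.202, -0.001]
ft_force: [-0.7, -2.6, 0.5]
grip_width: 0.185
grip_force: 3.0
```

step_arm:
  targets:
    - [0,0,0,0,0,0,0.1]
    - [0,0,0,0,0,0,0.3]
    - [0,0,0,0,0,0,0.3]
    - [0,0,0,0,0,0,0.3]
    - [0,0,0,0,0,0,0.3]

```text
time: 15.47
position: [0.5287, -0.0947, 0.0115]
tool_rot: [-2.239, -2.203, -0.0]
ft_force: [1.0, 0.4, 0.8]
grip_width: 0.294
grip_force: 0.0
```

```bash
python3 meas.py
```

```text
slope 0.0669 z(crest) 0.0739 | x=0.5291+0.0152y | cap y 0.1606..0.1696 white max 0.1721 n885
15.5167 [ 0.5287 -0.0947  0.0115] [-0.75 -0.41  0.07]
```

step_arm:
  targets:
    - [0,-1.5,-0.07,0,0,0,0.3]
    - [0,0,0,0,0,0,0.1]
    - [0,0,0,0,0,0,0.1]
    - [0,0,0,0,0,0,0.1]
    - [0,0,0,0,0,0,0.1]

```text
time: 15.93
position: [0.5287, -0.1098, 0.0108]
tool_rot: [2.239, 2.203, -0.0]
ft_force: [-1.1, -1.8, 0.0]
grip_width: 0.183
grip_force: 3.0
```

step_arm:
  targets:
    - [0,0.15,0.01,0,0,0,0.1]
    - [0,0.15,0.01,0,0,0,0.1]
    - [0,0,0,0,0,0,0.3]
    - [0,0,0,0,0,0,0.3]
    - [0,0,0,0,0,0,0.3]

```text
time: 16.35
position: [0.5288, -0.1063, 0.011]
tool_rot: [-2.239, -2.204, -0.001]
ft_force: [1.0, 0.6, 0.4]
grip_width: 0.277
grip_force: 0.0
```

```bash
python3 meas.py
```

```text
slope 0.0649 z(crest) 0.0742 | x=0.5291+0.0141y | cap y 0.1630..0.1721 white max 0.1747 n941
16.4 [ 0.5288 -0.1065  0.011 ] [ 1.14 -0.63  0.13]
```

step_arm:
  targets:
    - [0,0,0,0,0,0,0.1]
    - [0,0,0,0,0,0,0.1]
    - [0,0,0,0,0,0,0.1]
    - [0,0.15,0.01,0,0,0,0.1]
    - [0,0.15,0.01,0,0,0,0.1]

```text
time: 16.82
position: [0.5287, -0.1051, 0.0113]
tool_rot: [2.24, 2.202, -0.001]
ft_force: [-0.0, -3.0, 0.5]
grip_width: 0.182
grip_force: 3.0
```

step_arm:
  targets:
    - [0,0,0,0,0,0,0.1]
    - [0,0,0,0,0,0,0.3]
    - [0,0,0,0,0,0,0.3]
    - [0,0,0,0,0,0,0.3]
    - [0,0,0,0,0,0,0.3]

```text
time: 17.23
position: [0.5287, -0.1036, 0.0112]
tool_rot: [-2.239, -2.203, -0.0]
ft_force: [-0.2, -0.2, -0.0]
grip_width: 0.292
grip_force: 0.0
```

```bash
python3 meas.py
```

```text
slope 0.0655 z(crest) 0.0739 | x=0.5293+0.0132y | cap y 0.1654..0.1743 white max 0.1768 n951
17.2833 [ 0.5287 -0.1037  0.0112] [ 0.59  0.36 -0.85]
```

step_arm:
  targets:
    - [0,0,0,0,0,0,0.1]
    - [0,0,0,0,0,0,0.1]
    - [0,0,0,0,0,0,0.1]
    - [0,0.15,0.01,0,0,0,0.1]
    - [0,0.15,0.01,0,0,0,0.1]

```text
time: 17.7
position: [0.5287, -0.1021, 0.0115]
tool_rot: [2.24, 2.202, -0.001]
ft_force: [-1.7, -2.5, -0.2]
grip_width: 0.186
grip_force: 3.0
```

step_arm:
  targets:
    - [0,0,0,0,0,0,0.1]
    - [0,0,0,0,0,0,0.3]
    - [0,0,0,0,0,0,0.3]
    - [0,0,0,0,0,0,0.3]
    - [0,0,0,0,0,0,0.3]

```text
time: 18.12
position: [0.5287, -0.1006, 0.0114]
tool_rot: [-2.239, -2.203, -0.0]
ft_force: [-0.4, 0.1, -0.7]
grip_width: 0.291
grip_force: 0.0
```

```bash
python3 meas.py
```

```text
slope -0.0521 z(crest) 0.0738 | x=0.5293+0.0158y | cap y 0.1709..0.1801 white max 0.1826 n931
18.1667 [ 0.5287 -0.1007  0.0114] [0.98 0.23 0.35]
```

step_arm:
  targets:
    - [0,0,0,0,0,0,0.3]
    - [0,0,0,0,0,0,0.3]
    - [0,0,0,0,0,0,0.3]
    - [0,0,0,0,0,0,0.3]
    - [0,0,0,0,0,0,0.3]

```text
time: 18.58
position: [0.5287, -0.101, 0.0114]
tool_rot: [2.24, 2.203, 0.0]
ft_force: [1.4, -0.8, 0.8]
grip_width: 0.299
grip_force: 0.0
```

```bash
python3 meas.py
```

```text
slope 0.0119 z(crest) 0.0739 | x=0.5293+0.0145y | cap y 0.1700..0.1792 white max 0.1817 n936
18.6333 [ 0.5287 -0.101   0.0114] [ 0.57 -0.48  0.09]
```

It's rocking around level, so I let it settle.

step_arm:
  targets:
    - [0,0,0,0,0,0,0.3]
    - [0,0,0,0,0,0,0.3]
    - [0,0,0,0,0,0,0.3]
    - [0,0,0,0,0,0,0.3]
    - [0,0,0,0,0,0,0.3]

```text
time: 19.05
position: [0.5287, -0.101, 0.0114]
tool_rot: [2.239, 2.203, 0.0]
ft_force: [-0.0, -0.2, -0.3]
grip_width: 0.298
grip_force: 0.0
```

step_arm:
  targets:
    - [0,0,0,0,0,0,0.3]
    - [0,0,0,0,0,0,0.3]
    - [0,0,0,0,0,0,0.3]
    - [0,0,0,0,0,0,0.3]
    - [0,0,0,0,0,0,0.3]

```text
time: 19.47
position: [0.5287, -0.1011, 0.0114]
tool_rot: [2.239, 2.203, 0.0]
ft_force: [0.2, -0.5, -1.0]
grip_width: 0.298
grip_force: 0.0
```

```bash
python3 meas.py; python3 meas.py; python3 - <<'E'
from h import *
d=np.load('last_top.npz'); P=cloud(cam('top'),d['dep'])
s=(P[...,2]>.004)&(P[...,2]<.02); s[:200]=0;s[250:]=0;s[:,:270]=0;s[:,365:]=0
v,u=np.nonzero(s); b=cv2.boxPoints(cv2.minAreaRect(np.c_[u,v].astype(np.float32))); w=onplane(cam('top'),b,.012); print(w.round(4),w.mean(0))
E
```

```text
slope -0.0136 z(crest) 0.0738 | x=0.5293+0.0146y | cap y 0.1702..0.1797 white max 0.1822 n937
19.5167 [ 0.5287 -0.101   0.0114] [-0.03  0.35 -0.39]
slope -0.0150 z(crest) 0.0737 | x=0.5293+0.0146y | cap y 0.1705..0.1796 white max 0.1822 n930
19.5667 [ 0.5287 -0.101   0.0114] [-0.5  -0.5   0.16]
[[ 0.4867  0.0905  0.012 ]
 [ 0.5876  0.0864  0.012 ]
 [ 0.5806 -0.0908  0.012 ]
 [ 0.4798 -0.0843  0.012 ]] [5.33682220e-01 4.33907655e-04 1.20000000e-02]
```

The bar now rests by itself at -0.014 rad, so it is balanced but leans slightly to +y, and its centre of mass is perhaps 1–2 mm past mid-crest. I'll slide it back about 1 mm for margin.

step_arm:
  targets:
    - [0,0,0,0,0,0,0.1]
    - [0,0,0,0,0,0,0.1]
    - [0,0,0,0,0,0,0.1]
    - [0,-0.05,0,0,0,0,0.1]
    - [0,-0.07,0,0,0,0,0.1]

```text
time: 19.98
position: [0.5287, -0.1014, 0.0114]
tool_rot: [-2.239, -2.203, -0.001]
ft_force: [-0.4, 2.3, -0.1]
grip_width: 0.185
grip_force: 3.0
```

step_arm:
  targets:
    - [0,0,0,0,0,0,0.1]
    - [0,0,0,0,0,0,0.1]
    - [0,0,0,0,0,0,0.3]
    - [0,0,0,0,0,0,0.3]
    - [0,0,0,0,0,0,0.3]

```text
time: 20.4
position: [0.5287, -0.1029, 0.0115]
tool_rot: [2.24, 2.202, -0.001]
ft_force: [0.5, 0.5, 0.2]
grip_width: 0.282
grip_force: 0.0
```

```bash
python3 meas.py
```

```text
slope 0.0115 z(crest) 0.0740 | x=0.5292+0.0142y | cap y 0.1698..0.1771 white max 0.1795 n940
20.45 [ 0.5287 -0.1028  0.0115] [0.75 0.22 0.82]
```

step_arm:
  targets:
    - [0,0,0,0,0,0,0.4]
    - [0,0,0,0,0,0,0.4]
    - [0,0,0,0,0,0,0.4]
    - [0,0,0,0,0,0,0.4]
    - [0,0,0,0,0,0,0.4]

```text
time: 20.87
position: [0.5287, -0.1022, 0.0114]
tool_rot: [2.239, 2.203, 0.0]
ft_force: [-0.3, -0.2, 0.3]
grip_width: 0.397
grip_force: 0.0
```

step_arm:
  targets:
    - [0,0,0,0,0,0,0.4]
    - [0,0,0,0,0,0,0.4]
    - [0,0,0,0,0,0,0.4]
    - [0,0,0,0,0,0,0.4]
    - [0,0,0,0,0,0,0.4]

```text
time: 21.28
position: [0.5287, -0.1022, 0.0114]
tool_rot: [2.24, 2.203, 0.0]
ft_force: [-0.3, -0.1, 0.8]
grip_width: 0.402
grip_force: 0.0
```

```bash
python3 meas.py
```

```text
slope 0.0092 z(crest) 0.0739 | x=0.5292+0.0147y | cap y 0.1701..0.1772 white max 0.1796 n937
21.3333 [ 0.5287 -0.1023  0.0114] [0.07 0.57 0.2 ]
```

The bar now lies level by itself (about 0.009 rad). I rise clear and fly towards the clip, stopping short of it so the wrist camera sees it.

step_arm:
  targets:
    - [0,0,0.8,0,0,0,0.4]
    - [0,0,2.2,0,0,0,0.4]
    - [0,0,3,0,0,0,0.4]
    - [0,0,3,0,0,0,0.4]
    - [0,2,0,0,0,0,0.4]

```text
time: 21.75
position: [0.533, -0.0871, 0.108]
tool_rot: [2.239, 2.189, 0.006]
ft_force: [1.4, -0.8, 0.5]
grip_width: 0.396
grip_force: 0.0
```

step_arm:
  targets:
    - [-1.8,4,0,0,0,0,0.4]
    - [-1.8,4,0,0,0,0,0.4]
    - [-1.8,4,0,0,0,0,0.4]
    - [-1.8,4,0,0,0,0,0.4]
    - [-1.8,3,0,0,0,0,0.4]

```text
time: 22.17
position: [0.4414, 0.1028, 0.1022]
tool_rot: [2.237, 2.205, 0.002]
ft_force: [0.7, 1.6, 0.9]
grip_width: 0.399
grip_force: 0.0
```

step_arm:
  targets:
    - [0,1,0,0,0,0,0.4]
    - [0,0,0,0,0,0,0.4]
    - [0,0,0,0,0,0,0.4]
    - [0,0,0,0,0,0,0.4]
    - [0,0,0,0,0,0,0.4]

```text
time: 22.58
position: [0.4429, 0.1081, 0.1014]
tool_rot: [2.243, 2.2, -0.0]
ft_force: [0.5, -0.7, -0.6]
grip_width: 0.401
grip_force: 0.0
```

```bash
python3 meas.py; python3 - <<'E'
from h import *
im,dep,c=snap('wrist','w7'); st=ctrl.get_state(); P=cloud(c,dep); z=P[...,2]; print(st['position'],st['tool_rot'])
near=(abs(P[...,0]-.44)<.05)&(abs(P[...,1]-.175)<.045)
for n,lo,hi in(('fin',.036,.046),('plate',.008,.02)):
    m=near&(z>lo)&(z<hi); v,u=np.nonzero(m); Q=P[m]; print(n,len(Q),Q.min(0).round(4),Q.max(0).round(4))
    if len(Q)>10:
        r=cv2.minAreaRect((Q[:,:2]*1000).astype(np.float32)); print(r, 'px',u.min(),u.max(),v.min(),v.max())
E
```

```text
slope 0.0123 z(crest) 0.0741 | x=0.5294+0.0173y | cap y 0.1700..0.1792 white max 0.1795 n804
22.6333 [0.4428 0.1083 0.1014] [1.25 0.34 0.18]
[0.44271534 0.10845469 0.10132503] [-2.24221336e+00 -2.19999563e+00  1.64756035e-04]
fin 244 [0.4323 0.1662 0.0366] [0.4441 0.1838 0.0436]
((437.804443359375, 174.92478942871094), (10.333114624023438, 17.931949615478516), 9.72693157196045) px 272 286 129 150
plate 401 [0.3901 0.13   0.008 ] [0.4519 0.1855 0.0166]
((420.9773254394531, 156.690185546875), (80.60935974121094, 28.290300369262695), 46.656856536865234) px 232 294 128 187
```

```bash
python3 - <<'E'
from h import *
d=np.load('last_wrist.npz'); K,D,_,_=cam('wrist'); c=(K,D,d['c2'],d['c3']); P=cloud(c,d['dep']); z=P[...,2]
near=(abs(P[...,0]-.44)<.05)&(abs(P[...,1]-.175)<.045); m=near&(z>.036)&(z<.046)
v,u=np.nonzero(m); Q=onplane(c,np.c_[u,v],.041); q=Q[:,:2]-Q[:,:2].mean(0); w,V=np.linalg.eigh(q.T@q/len(q)); print(Q.mean(0),np.sqrt(w*12)*1000,np.degrees(np.arctan2(V[1],V[0])))
for r in sorted(set(v)): s=v==r; print(r,u[s].min(),u[s].max(),Q[s,1].mean().round(4),Q[s,0].mean().round(4),end=' | ')
a=cv2.resize(d['im'][100:200,220:360],(784,560),interpolation=cv2.INTER_CUBIC); cv2.imwrite('pics/w7c.png',a[:,:,::-1])
E
```

```text
[0.43799823 0.17505463 0.041     ] [ 9.86517813 17.77442667] [-170.10863117   99.89136883]
129 277 282 0.1838 0.4389 | 130 273 282 0.183 0.4372 | 131 272 283 0.1822 0.4371 | 132 272 283 0.1813 0.4371 | 133 272 283 0.1805 0.4371 | 134 272 283 0.1797 0.4371 | 135 272 283 0.1788 0.4371 | 136 273 283 0.178 0.4375 | 137 273 284 0.1772 0.4379 | 138 273 284 0.1763 0.4378 | 139 273 284 0.1755 0.4376 | 140 273 284 0.1747 0.4378 | 141 274 284 0.1738 0.4382 | 142 274 285 0.173 0.4386 | 143 274 285 0.1721 0.4386 | 144 274 285 0.1713 0.4388 | 145 274 285 0.1704 0.4386 | 146 275 285 0.1696 0.439 | 147 274 286 0.1687 0.439 | 148 275 285 0.1679 0.4389 | 149 275 285 0.1671 0.4389 | 150 276 281 0.1662 0.4376 |
```

View pics/w7c.png

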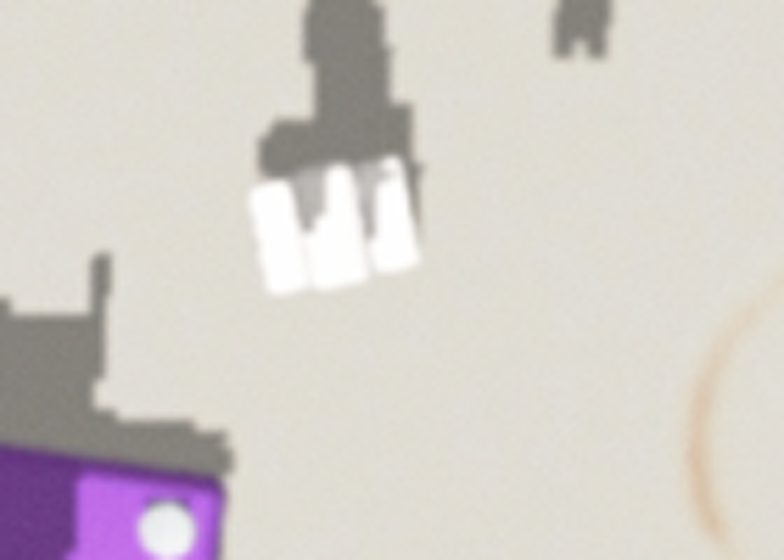

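The crop shows the clip from above: fin centred near crop (337,228) with the two shoulders beside it, yaw about +10°. The fin measures 9.9 x 17.8 mm at (0.438, 0.175), matching the given 10 x 18. I'll align and descend with the real tip offset (+37 mm) in mind.

step_arm:
  targets:
    - [-0.2,3,0,0,0,5.5,0.4]
    - [-0.3,3.7,0,0,0,5.5,0.4]
    - [0,0,-2,0,0,0,0.4]
    - [0,0,-2,0,0,0,0.4]
    - [0,0,0,0,0,0,0.4]

```text
time: 23.1
position: [0.4347, 0.1756, 0.0583]
tool_rot: [-2.015, -2.405, 0.007]
ft_force: [-2.8, -0.1, -0.1]
grip_width: 0.405
grip_force: 0.0
```

```bash
python3 -c "
from h import *
s=ctrl.get_state();m=R.from_rotvec(s['tool_rot']).as_matrix();print(s['position'],np.degrees(np.arctan2(m[1,1],m[0,1])),m[:,2].round(4))"
```

```text
[0.43474417 0.17563157 0.05827103] 10.06437127393299 [-0.0062 -0.001  -1.    ]
```

step_arm:
  targets:
    - [0,0,-2,0,0,0,0.4]
    - [0,0,-2,0,0,0,0.4]
    - [0,0,-1,0,0,0,0.4]
    - [0,0,0,0,0,0,0.4]
    - [0,0,0,0,0,0,0.4]

```text
time: 23.52
position: [0.4374, 0.1765, 0.0117]
tool_rot: [-2.019, -2.406, 0.0]
ft_force: [-0.0, 0.4, 0.1]
grip_width: 0.399
grip_force: 0.0
```

```bash
python3 -c "
from h import *
s=ctrl.get_state();m=R.from_rotvec(s['tool_rot']).as_matrix();print(s['position'],np.degrees(np.arctan2(m[1,1],m[0,1])),m[:,2].round(4),s['ft_force'])"
```

```text
[0.43743537 0.17645416 0.01172941] 10.011498538416175 [-7.e-04  2.e-04 -1.e+00] [-0.03121702  0.40734746  0.13142643]
```

step_arm:
  targets:
    - [0.05,-0.15,-1,0,0,0,0.4]
    - [0,0,-1,0,0,0,0.4]
    - [0,0,-0.9,0,0,0,0.4]
    - [0,0,0,0,0,0,0.4]
    - [0,0,0,0,0,0,0]

```text
time: 23.93
position: [0.4371, 0.1751, -0.0183]
tool_rot: [-2.017, -2.407, 0.002]
ft_force: [0.5, 0.4, 0.4]
grip_width: 0.377
grip_force: 0.0
```

step_arm:
  targets:
    - [0,0,0,0,0,0,0]
    - [0,0,0,0,0,0,0]
    - [0,0,0,0,0,0,0]
    - [0,0,0,0,0,0,0]
    - [0,0,0,0,0,0,0]
  force: 6

```text
time: 24.35
position: [0.4381, 0.1754, -0.0173]
tool_rot: [2.018, 2.407, 0.001]
ft_force: [-0.1, -0.2, -0.2]
grip_width: 0.114
grip_force: 6.0
```

```bash
python3 meas.py
```

```text
slope 0.0091 z(crest) 0.0739 | x=0.5292+0.0152y | cap y 0.0000..0.0000 white max 0.1571 n1109
24.4 [ 0.4381  0.1754 -0.0173] [0.12 0.08 0.83]
```

The clip is gripped (9.9 mm) and the bar is still level. I lift, turn back to the bar's direction, and stop behind the crest so the wrist camera can measure the knife edge and the bar.

step_arm:
  targets:
    - [0,0,1,0,0,0,0]
    - [0,0,3,0,0,0,0]
    - [0,0,4,0,0,0,0]
    - [0,0,4,0,0,-5.4,0]
    - [0,-2,0.5,0,0,-5.5,0]

```text
time: 24.82
position: [0.4417, 0.1612, 0.115]
tool_rot: [2.232, 2.204, 0.018]
ft_force: [1.2, -0.2, 0.1]
grip_width: 0.114
grip_force: 6.0
```

step_arm:
  targets:
    - [1.5,-4,0,0,0,0,0]
    - [1.9,-4,0,0,0,0,0]
    - [1.9,-4,0,0,0,0,0]
    - [1.9,-4,0,0,0,0,0]
    - [1.9,-4,0,0,0,0,0]

```text
time: 25.23
position: [0.5246, -0.0362, 0.1085]
tool_rot: [2.236, 2.204, 0.001]
ft_force: [0.8, 0.5, -0.3]
grip_width: 0.118
grip_force: 6.0
```

step_arm:
  targets:
    - [0,-2.5,0,0,0,0,0]
    - [0,0,0,0,0,0,0]
    - [0,0,0,0,0,0,0]
    - [0,0,0,0,0,0,0]
    - [0,0,0,0,0,0,0]

```text
time: 25.65
position: [0.5239, -0.0574, 0.1079]
tool_rot: [2.235, 2.208, 0.001]
ft_force: [-0.1, -0.2, -0.9]
grip_width: 0.115
grip_force: 6.0
```

```bash
cat > kn.py <<'E'
from h import *
im,dep,c=snap('wrist','w8'); st=ctrl.get_state(); P=cloud(c,dep); z=P[...,2]
m=R.from_rotvec(st['tool_rot']).as_matrix(); print(st['time'],st['position'].round(4),'yaw',np.degrees(np.arctan2(m[1,1],m[0,1])).round(2),m[:,2].round(4),st['grip_width'],st['grip_force'])
k=(abs(P[...,0]-.53)<.022)&(abs(P[...,1]+.011)<.035)
b=k&(z>.068)&(z<.082); Q=P[b]; print('bar top z',np.median(Q[:,2]),'n',len(Q)); ys=np.round(Q[:,1],3)
mid=[(y,(Q[ys==y,0].min()+Q[ys==y,0].max())/2,np.ptp(Q[ys==y,0])) for y in np.unique(ys) if (ys==y).sum()>5]
mid=np.array(mid); print('axis x vs y',np.polyfit(mid[:,0],mid[:,1],1),'width',np.median(mid[:,2]))
q=k&(z>.052)&(z<.066)&(abs(P[...,0]-.53-.0149*P[...,1])>.010)
Q=P[q]; print('knife',len(Q),Q.min(0).round(4),Q.max(0).round(4),np.median(Q,0).round(4))
for sgn in(-1,1):
    s=Q[(Q[:,0]-.53)*sgn>0]; 
    if len(s): print(sgn,len(s),s.min(0).round(4),s.max(0).round(4)); t=s[s[:,2]>.057]; print('   top',len(t),t[:,1].min().round(4),t[:,1].max().round(4),t[:,2].max().round(4)) if len(t) else 0
E
python3 kn.py; python3 meas.py
```

```text
25.7 [ 0.5239 -0.0575  0.1078] yaw -0.68 [ 5.e-04  1.e-04 -1.e+00] 0.11214672609011393 6.000040995058953
bar top z 0.07675487052272531 n 1859
axis x vs y [0.01317124 0.52905901] width 0.01518033508331329
knife 312 [ 0.5118 -0.0185  0.0543] [ 0.5479 -0.0046  0.0625] [ 0.5196 -0.0116  0.0597]
-1 159 [ 0.5118 -0.0181  0.0548] [ 0.5197 -0.0046  0.0625]
   top 142 -0.0181 -0.0046 0.0625
1 153 [ 0.5398 -0.0185  0.0543] [ 0.5479 -0.005   0.0623]
   top 136 -0.0185 -0.005 0.0623
slope 0.0134 z(crest) 0.0735 | x=0.5292+0.0153y | cap y 0.1699..0.1772 white max 0.1794 n794
25.75 [ 0.5239 -0.0576  0.1078] [0.86 0.61 0.26]
```

The knife edge spans x 0.512–0.548 (36 mm, as specified) and is centred at y=-0.0116. The bar axis there is at x=0.529, and the bar is level. I move above it and check the pose before descending.

step_arm:
  targets:
    - [0.2,1.5,-0.5,0,0,0,0]
    - [0.2,1.5,-0.5,0,0,0,0]
    - [0.1,1.6,-0.5,0,0,0,0]
    - [0,0,0,0,0,0,0]
    - [0,0,0,0,0,0,0]

```text
time: 26.17
position: [0.5286, -0.0117, 0.0924]
tool_rot: [-2.233, -2.209, 0.0]
ft_force: [-1.0, -0.6, 0.4]
grip_width: 0.114
grip_force: 6.0
```

step_arm:
  targets:
    - [0,0,-0.5,0,0,0,0]
    - [0,0,-0.5,0,0,0,0]
    - [0,0,0,0,0,0,0]
    - [0,0,0,0,0,0,0]
    - [0,0,0,0,0,0,0]

```text
time: 26.58
position: [0.5289, -0.0138, 0.0824]
tool_rot: [2.239, 2.204, -0.0]
ft_force: [0.1, 1.3, -0.6]
grip_width: 0.114
grip_force: 6.0
```

```bash
python3 kn.py | head -3; python3 meas.py; python3 - <<'E'
from h import *
d=np.load('last_top.npz'); P=cloud(cam('top'),d['dep'])
s=np.load('last_scene.npz')
im,dep,c=snap('scene'); Q=cloud(c,dep); m=(abs(Q[...,0]-.529)<.03)&(abs(Q[...,1]+.011)<.02)&(Q[...,2]>.085)&(Q[...,2]<.15)&(im.min(2)>130)
if m.sum(): print('clip seen',m.sum(),Q[m].min(0).round(4),Q[m].max(0).round(4))
E
```

```text
26.6333 [ 0.529  -0.0137  0.0825] yaw -0.88 [ 2.e-04 -1.e-04 -1.e+00] 0.11331225053862748 6.00003984538489
bar top z 0.07677192164988417 n 1266
axis x vs y [0.00864054 0.52922964] width 0.015425615789033453
slope 0.0133 z(crest) 0.0736 | x=0.5294+0.0134y | cap y 0.1700..0.1773 white max 0.1794 n588
26.6833 [ 0.5291 -0.0136  0.0826] [ 0.41  0.27 -0.63]
clip seen 2 [ 0.5167 -0.0073  0.1035] [ 0.5301 -0.0061  0.1412]
```

step_arm:
  targets:
    - [0,0.25,-0.7,0,0,0,0]
    - [0,0,-0.8,0,0,0,0]
    - [0,0,-0.7,0,0,0,0]
    - [0,0,0,0,0,0,0]
    - [0,0,0,0,0,0,0]

```text
time: 27.15
position: [0.5283, -0.0107, 0.0596]
tool_rot: [-2.237, -2.204, 0.001]
ft_force: [0.1, 0.6, -0.3]
grip_width: 0.116
grip_force: 6.0
```

```bash
python3 kn.py | head -3; python3 meas.py
```

```text
27.2 [ 0.5286 -0.0107  0.06  ] yaw -0.83 [-9.e-04  2.e-04 -1.e+00] 0.11484841053948878 5.999999932901119
bar top z 0.0768728787035115 n 1269
axis x vs y [0.0413165  0.52868848] width 0.015487619322417268
slope 0.0186 z(crest) 0.0737 | x=0.5295+0.0134y | cap y 0.1700..0.1773 white max 0.1794 n579
27.25 [ 0.5289 -0.0108  0.0603] [ 0.68 -0.   -0.4 ]
```

step_arm:
  targets:
    - [0,0,-0.3,0,0,0,0]
    - [0,0,-0.3,0,0,0,0]
    - [0,0,-0.3,0,0,0,0]
    - [0,0,-0.1,0,0,0,0]
    - [0,0,0,0,0,0,0]

```text
time: 27.67
position: [0.5286, -0.0108, 0.05]
tool_rot: [-2.237, -2.205, 0.001]
ft_force: [0.5, 0.6, -0.1]
grip_width: 0.114
grip_force: 6.0
```

```bash
python3 kn.py | head -3; python3 meas.py
```

```text
27.7167 [ 0.5287 -0.0108  0.0502] yaw -0.84 [-4.e-04  0.e+00 -1.e+00] 0.11164857144570571 6.000100461387774
bar top z 0.0766949865974976 n 1489
axis x vs y [0.04269468 0.5287021 ] width 0.0155650067776536
slope 0.0148 z(crest) 0.0735 | x=0.5293+0.0143y | cap y 0.1700..0.1771 white max 0.1796 n570
27.7667 [ 0.5289 -0.0108  0.0504] [-0.53  0.38 -0.05]
```

step_arm:
  targets:
    - [0,0,-0.04,0,0,0,0]
    - [0,0,-0.04,0,0,0,0]
    - [0,0,-0.04,0,0,0,0]
    - [0,0,0,0,0,0,0]
    - [0,0,0,0,0,0,0]
  force: 3

```text
time: 28.18
position: [0.529, -0.0108, 0.0492]
tool_rot: [2.238, 2.205, 0.0]
ft_force: [0.3, -0.5, -0.1]
grip_width: 0.116
grip_force: 3.0
```

```bash
python3 kn.py | head -3; python3 meas.py
```

```text
28.2333 [ 0.529  -0.0108  0.0492] yaw -0.84 [ 1.e-04 -0.e+00 -1.e+00] 0.11828151140070027 2.9999274328110914
bar top z 0.07670690749476339 n 1481
axis x vs y [0.04035216 0.52883819] width 0.01501962947622515
slope 0.0108 z(crest) 0.0738 | x=0.5294+0.0137y | cap y 0.1681..0.1773 white max 0.1794 n574
28.2833 [ 0.529  -0.0108  0.0493] [0.14 0.87 0.58]
```

step_arm:
  targets:
    - [0,0,0,0,0,0,0.12]
    - [0,0,0,0,0,0,0.14]
    - [0,0,0,0,0,0,0.18]
    - [0,0,0,0,0,0,0.22]
    - [0,0,0,0,0,0,0.26]

```text
time: 28.7
position: [0.529, -0.0108, 0.0493]
tool_rot: [2.238, 2.205, 0.0]
ft_force: [-0.4, -0.0, -0.2]
grip_width: 0.225
grip_force: 0.0
```

step_arm:
  targets:
    - [0,0,0,0,0,0,0.3]
    - [0,0,0,0,0,0,0.3]
    - [0,0,0,0,0,0,0.3]
    - [0,0,1,0,0,0,0.3]
    - [0,0,1.5,0,0,0,0.3]

```text
time: 29.12
position: [0.5276, -0.0107, 0.0736]
tool_rot: [-2.236, -2.204, 0.003]
ft_force: [0.8, -0.1, 1.0]
grip_width: 0.299
grip_force: 0.0
```

step_arm:
  targets:
    - [0,0,2,0,0,0,0.3]
    - [0,0,2.5,0,0,0,0.3]
    - [0,-4,2,0,0,0,0.3]
    - [0,-4,1,0,0,0,0.3]
    - [0,-3,0,0,0,0,0.3]

```text
time: 29.53
position: [0.5309, -0.1214, 0.152]
tool_rot: [2.233, 2.2, 0.003]
ft_force: [0.7, -0.5, -0.1]
grip_width: 0.299
grip_force: 0.0
```

step_arm:
  targets:
    - [0,-3,0,0,0,0,0.3]
    - [0,-3,0,0,0,0,0.3]
    - [0,0,0,0,0,0,0.3]
    - [0,0,0,0,0,0,0.3]
    - [0,0,0,0,0,0,0.3]

```text
time: 29.95
position: [0.5292, -0.1772, 0.1483]
tool_rot: [-2.237, -2.205, -0.001]
ft_force: [-0.1, -0.2, -0.0]
grip_width: 0.299
grip_force: 0.0
```

```bash
cat > fin.py <<'E'
from h import *
im,dep,c=snap('top'); P=cloud(c,dep); z=P[...,2]; n=(abs(P[...,0]-.53)<.03)&(abs(P[...,1]+.011)<.04)
for nm,lo,hi in(('fin',.095,.115),('plate',.082,.0935)):
    m=n&(z>lo)&(z<hi); Q=P[m]; print(nm,len(Q),Q.min(0).round(4),Q.max(0).round(4),Q.mean(0).round(4)) if m.any() else print(nm,'none')
b=(z>.055)&(z<.081)&(abs(P[...,0]-.53)<.01)&(abs(P[...,1]+.011)>.02)&(P[...,1]>-.1)&(P[...,1]<.2); Q=P[b]; print('bar slope',np.polyfit(Q[:,1],Q[:,2],1),len(Q)); print(ctrl.get_state()['position'],ctrl.get_state()['time'])
E
python3 fin.py
```

```text
fin 39 [ 0.5234 -0.0184  0.1019] [ 0.5327 -0.0029  0.1085] [ 0.528  -0.0108  0.1055]
plate 11 [ 0.5216 -0.0158  0.0837] [ 0.5318 -0.0022  0.0931] [ 0.5246 -0.0077  0.0887]
bar slope [0.00778904 0.07433293] 831
[ 0.52929129 -0.17651176  0.14830872] 30.0
```

The clip sits fully down: fin top at 0.1055 as expected, centre at y=-0.011. The bar is level at 0.008 rad and untouched. I wait briefly, recheck, and hand in.

step_arm:
  targets:
    - [0,0,0,0,0,0,0.3]
    - [0,0,0,0,0,0,0.3]
    - [0,0,0,0,0,0,0.3]
    - [0,0,0,0,0,0,0.3]
    - [0,0,0,0,0,0,0.3]

```text
time: 30.42
position: [0.529, -0.1777, 0.1479]
tool_rot: [2.237, 2.206, 0.0]
ft_force: [1.1, -0.4, -0.5]
grip_width: 0.299
grip_force: 0.0
```

```bash
python3 fin.py; python3 -c "
from bench import ctrl
print(ctrl.close_job())"
```

```text
fin 40 [ 0.5233 -0.0184  0.1025] [ 0.5326 -0.0026  0.11  ] [ 0.5279 -0.0106  0.1059]
plate 11 [ 0.5215 -0.0162  0.0838] [ 0.5317 -0.0024  0.0918] [ 0.5246 -0.0076  0.0881]
bar slope [0.00749403 0.074332  ] 836
[ 0.52898409 -0.17784837  0.1478779 ] 30.4667
the job is handed in; nothing more can be done
None
```

I handed the job in at 30.5 s with no verdict returned: the bar lies level by itself (measured tilt about 0.008 rad) with the clip fully down on it, about 1 mm from the knife edge's centre, though two early slides came from unintended finger contact that briefly raised the bar about 2 mm off the edge (limit 12 mm).

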